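# Close the drill-bit case and tuck its cover under the lip

## Robot

A 7-joint arm with a two-finger parallel gripper is mounted at the origin on a cart in front of the work surface, level with it; the furniture and walls round the work are solid. World frame = base frame: x ahead of the robot, y to its left, z up, the work surface at z = 0. Lengths are in m, angles in rad, forces in N, time in s.
With the tool pointing down it reaches from about 0.425 to 0.925 m from the base axis. Payload 6.8 kg.
Tool frame: the origin (TCP) lies between the finger pads; the fingertips stand 22 mm ahead of it and the grasp point (between the pads) lies 3 mm ahead of it; z points along the fingers, y is the line along which they close (so a half turn about z gives the same grasp; the last joint's range is limited). The gripper opens to 85 mm and grips with 20 to 120 N. Pads are 22 mm wide; open, the fingers measure 114 mm over their backs; the gripper's body (76 mm by 85 mm) begins 54 mm behind the grasp point. The pads swing forward as they close: fully open they stand 13 mm farther back than shut.
Start: joints at [-1.454, 0.477, 0.022, 1.555, -0.011, 1.109, -0.083], TCP at [0.15, 0.658, 0.253] pointing down, gripper open.
Joint ranges: [-2.96, 2.96], [-0.34, 2.1], [-1.41, 1.46], [0.24, 2.44], [-1.37, 4.51], [0.17, 1.92], [-2.96, 2.96]. Speed limits (rad/s): [2.39, 2.39, 3.14, 3.14, 3.14, 3.14, 3.14].

## Interface

Orientations are given as a unit quaternion [w, x, y, z].
In Python, from station import bot gives the robot as it stands.
- The arm moves only by the tool servo_tool, never from a script. Its argument "motion" is a list that holds one entry, the list of rows, each a list of 5 numbers: the opening, from 0 (shut) to 1 (fully open), then the shift along the world's x, y, z each as a share of 0.04 m, from -1 to 1, then the turn about the world's z as a share of 0.12 rad, from -1 to 1. A call has 1 to 20 rows; each row shifts and turns the commanded pose from where the row before left it; what a row does not reach is not made up. A row lasts 1/10 s, in which the tool goes at most 50 mm and 8.59 degrees, less where a joint would pass 70% of its speed; a pose out of reach is approached as far as the arm can. A call with a number of a shift or a turn outside -1 to 1 is refused whole. A call with a gripper value outside its range is refused whole. The fingers move at their own pace and stop on an object; "newtons" is the grip in N (left out, the last holds). Time passes only in rows, so rows that do not move let the fingers close. It gives the time, the measured TCP pose, the force, the opening and the grip force at its end, in the units of the state.
- bot.get_obs(): the state, without advancing time (a new reading comes with each control period).
- bot.read_camera(name): name is "scene" or "top" or "wrist"; returns (picture, depth): 480x640x3 uint8, red, green, blue; 480x640 float32, m along the optical axis (not along the pixel's ray), 0 where there is no reading.
- bot.get_calibration(name): a dict with "fovy" (degrees; the focal length in pixels is half the picture's height over the tangent of half this angle, whatever the lens; pixels are square), "cx", "cy" (the principal point, pixels), "view" (4x4, takes a point from world to camera coordinates). Camera axes: x right, y down, z forward; pixel columns grow to the right and rows downward; lengths in m; the calibration is good to about 2 mm. A picture is of the moment at which its call begins: read the wrist's pose just before it. get_calibration takes no time and is no camera call; for the wrist camera it gives the pose at the moment of the call.
- bot.hand_in(): hands the job in; it is judged then, once.
The state is a dict: "t": time; "q": joint angles; "joint_vel": joint speeds; "joint_torque": joint torques, N m; "eef_pos": TCP position; "tool_rot": TCP orientation; "contact_force": force on the tool from outside, world axes, zero at the start; "torque": the same for the moment, N m; "gripper_width": opening from 0.0 (shut) to 1.0 (fully open); "grasp_force": force on a finger pad.
Only numpy, scipy, OpenCV 4.12 (cv2) and the standard library are available. Lean on these libraries where they do the work, as an engineer would, in place of code of your own. Each camera call takes 0.05 s, during which the arm holds its last target. There are 200 camera calls.

## Task

Close the drill-bit case with your fingertips: fold its sprung cover over and down flat, and while holding it down push it along until it is fully home, its free edge tucked beneath the lip so that it stays shut when you let go and move clear. Touch and push only: do not take the cover between the fingers, do not lift, tip or shove the case, and leave the things round it where they are.

Things in the scene. Friction and masses are not known exactly. Their poses are not given: they have to be found in the camera images.
- bit_case: Open grey steel case of drill bits, 170 x 86 mm, 36 mm high, 2.3 to 3.4 kg, standing loose on the desk. Origin: centre of its underside; z up, +x from the lip side (robot side) to the hinge side (the case is turned 0.25 to 0.9 rad to the left), y along the hinge. The lip: a 50 mm wide, 3 mm thick strip on top of the -x wall, reaching inward (+x) over the case, z from 44 to 47 mm.
- lip_edge (a point): Middle of the lip's inner lower edge, in the case frame at (-66, 0, 44) mm; axes as the case. The cover's free edge has to go beneath the lip, past this point towards -x.
- cover (a joint): Angle of the flat aluminium cover, 3 mm thick, 58 mm wide (y), 134 mm from hinge axis to free edge. 0: lying shut flat on a stop; 1.57: upright; it starts open, leaning back away from the lip, and its stop is at 2.05. A spring opens it unless it is held: shut it needs about 0.2 N m to hold down (2 to 3 N at 80 mm from the hinge); it stays where it stands when wide open.
- cover_slide (a joint): How far the cover's hinge pin has slid along its slots towards the lip (case -x), 0 to 0.014 m. At 0 the free edge of the folded cover passes 4 mm clear of the lip; at 0.014 it is 10 mm beneath it. Slid forward too early (over 4 mm) the cover lands on top of the lip. It stays where it is left and takes 5 N to move, more with the cover rubbing on the lip. It starts at 0 to 2 mm.
- cover_hinge (a point): Middle of the cover's hinge axis, moving with the cover; 38.5 mm above the case's underside, at case x = 72 mm less the slide. Its axes turn with the cover: x from the free edge to the hinge, y along the hinge, z out of the outer face (up when shut).
- cover_edge (a point): Middle of the cover's free edge, 134 mm from the hinge axis, midway in its thickness; axes as cover_hinge.
- cover_step (a point): Foot of the thumb step on the cover's outer face (the top when shut), 88 mm from the hinge axis: an upright face 6 mm high and 46 mm wide that looks towards the hinge, with a ramp falling from it to the face 30 mm farther towards the free edge. A fingertip standing on the cover on the hinge side of it can push the cover towards the lip. Axes as cover_hinge.
- nut_tin: Bystander: open round white tin of nuts, 68 mm across, 30 mm high, at the -y side of the case. Origin: centre of its underside.
- tape_measure: Bystander: yellow tape measure, 34 x 70 x 64 mm, at the +y side of the case. Origin: centre of its underside.
- screwdriver: Bystander: screwdriver with yellow handle, 168 mm long, 24 mm thick, lying beyond the tin on the -y side of the case. Origin: centre of its underside.
- marker: Bystander: white and black marker, 130 mm long, 18 mm thick, lying farther out on the -y side of the case. Origin: centre of its underside.
Things that resemble listed ones, but are neither listed nor needed, are in the scene too. There is more than one size of the bit_case; the job needs the larger.

How it is judged:
By the outcome, as a careful person would: the job done as asked, in the order asked, and still so for the second after the job is handed in, with the robot touching nothing.
It also fails if it takes over 35 s, if anything falls off the work surface, if the arm or the gripper's body presses on something with over 40 N, if the wrist force passes 120 N, or if a joint passes its speed limit or range.

## Working session

There is one attempt and no reset: what is moved stays moved. The work goes in short steps, Python scripts to look and compute and a tool call to move; the robot and the scene stay as the last step left them, time stands still between calls to the robot, and variables do not carry over. Pictures are saved under pics/ and viewed, at most 10 in all, crops included, and the job is handed in when it is done.

Besides the shell and the picture viewer there is one more tool, called after ">>>" as name(argument=value, ...) on one line, values as JSON. servo_tool: Moves the arm, as the interface text tells. Shift numbers are shares of 0.04 m and turn numbers shares of 0.12 rad, none past 1 either way. Its arguments: {"type":"object","properties":{"motion":{"type":"array"},"newtons":{"type":"number"}},"required":["motion"]}

```bash
mkdir -p pics
cat > h.py <<'E'
import numpy as np,cv2
from station import bot
def snap(n,tag):
    c=bot.get_calibration(n); im,d=bot.read_camera(n)
    cv2.imwrite(f'pics/{tag}.png',im[:,:,::-1]); np.savez(f'pics/{tag}.npz',im=im,d=d,V=c['view'],f=240/np.tan(np.radians(c['fovy'])/2),cx=c['cx'],cy=c['cy'])
    return im,d,c
def cloud(tag):
    z=np.load(f'pics/{tag}.npz'); d=z['d']; v,u=np.mgrid[:480,:640]
    P=np.stack([(u-z['cx'])/z['f']*d,(v-z['cy'])/z['f']*d,d,np.ones_like(d)],-1)
    W=P@np.linalg.inv(z['V']).T
    W[d==0]=np.nan
    return z['im'],W[...,:3]
def ray(tag,u,v,h):
    z=np.load(f'pics/{tag}.npz'); M=np.linalg.inv(z['V']); r=M[:3,:3]@np.array([(u-z['cx'])/z['f'],(v-z['cy'])/z['f'],1]); o=M[:3,3]
    return o+r*(h-o[2])/r[2]
E
python3 - <<'E'
from h import *
for n in('scene','top'): snap(n,n+'0')
print(bot.get_obs())
for n in('scene','top'): print(bot.get_calibration(n))
E
```

```text
{'t': 0.1, 'q': array([-1.45416656,  0.47775135,  0.0223332 ,  1.55633634, -0.01148249,
        1.10928473, -0.08310849]), 'joint_vel': array([ 1.25424353e-03, -6.96966431e-04, -1.71298226e-03, -1.53041579e-04,
       -1.10391452e-04,  8.40562031e-05, -1.56208313e-03]), 'joint_torque': array([ 4.26629529e-03, -5.97756207e+01,  1.61343098e+00, -2.81955010e+01,
        1.28562862e-02,  4.96144450e-03,  2.74892983e-05]), 'eef_pos': array([0.15031675, 0.65755039, 0.25240684]), 'tool_rot': array([-2.66069625e-05,  1.12114675e-01,  9.93694932e-01, -8.25384325e-04]), 'contact_force': array([ 0.46943143, -0.18962863,  0.0584899 ]), 'torque': array([ 0.01482504, -0.0468154 ,  0.01249043]), 'grasp_force': 0.0, 'gripper_width': 1.002923010037194}
{'fovy': 55.62349900386611, 'cx': 317.04415733658664, 'cy': 244.38309868563096, 'view': array([[ 0.85907553, -0.5118293 ,  0.00447295, -0.26625584],
       [-0.28566417, -0.4866852 , -0.82555042,  0.29273495],
       [ 0.42471781,  0.70793241, -0.56431063,  0.48718527],
       [ 0.        ,  0.        ,  0.        ,  1.        ]])}
{'fovy': 46.1667176600718, 'cx': 315.78358344115014, 'cy': 235.85888803442157, 'view': array([[-0.01445035, -0.99978529,  0.01485127,  0.24046656],
       [-0.99321749,  0.01263851, -0.11558235,  0.49157008],
       [ 0.11536983, -0.01642074, -0.99318687,  1.01722919],
       [ 0.        ,  0.        ,  0.        ,  1.        ]])}
```

View pics/scene0.png

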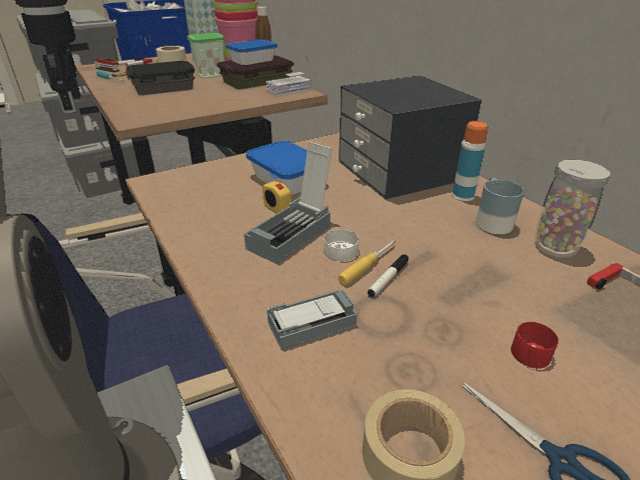

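View pics/top0.png

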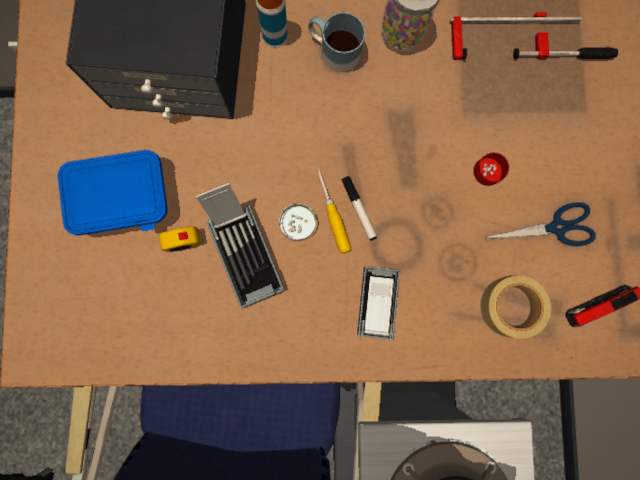

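The scene shows two cases. The open one with its cover up is at scene (288,232) / top (245,255). The smaller one, holding white contents, is at scene (312,318) / top (378,302). The open case is larger and lies between the tape measure (top 180,238) and the tin (298,222), so it is the target. Next I'll measure it and check a close crop.

Run:
```python
from h import *
im,W=cloud('top0')
cv2.imwrite('pics/crop.png',cv2.resize(im[165:325,150:350,::-1],(800,640))[:600])
m=np.zeros((480,640),bool); m[170:315,192:290]=1
hsv=cv2.cvtColor(im,cv2.COLOR_RGB2HSV)
z=W[...,2]
print('desk z',np.nanmedian(z[300:360,100:200]))
for tag in('top0','scene0'):
    im,W=cloud(tag)
    p=W.reshape(-1,3); c=W[255,245] if tag=='top0' else c
    s=p[(np.hypot(p[:,0]-c[0],p[:,1]-c[1])<.25)]
    print(tag,c)
    def rect(q,n):
        if len(q)<5: return
        r=cv2.minAreaRect((q[:,:2]*1000).astype(np.float32)); print(n,len(q),r, 'z',np.percentile(q[:,2],[5,50,95]).round(4))
im,W=cloud('top0')
def comp(lo,hi,n):
    k=((W[...,2]>lo)&(W[...,2]<hi)&m).astype(np.uint8)
    N,L,S,C=cv2.connectedComponentsWithStats(k)
    for i in range(1,N):
        if S[i,4]>25: print(S[i]); rect(W[L==i],n)
comp(.02,.2,'all');comp(.025,.042,'rim');comp(.042,.055,'lip');comp(.06,.25,'cover')
for (a,b) in [((598),0)]: pass
```

```text
desk z -0.00025071517938468624
top0 [0.46107154 0.36491397 0.02513733]
scene0 [0.46107154 0.36491397 0.02513733]
[ 195  183   90  125 2293]
all 2293 ((469.0997009277344, 368.49639892578125), (190.94879150390625, 86.20867156982422), 21.815505981445312) z [0.0323 0.0515 0.1627]
[279 205  11  20  28]
all 28 ((536.9351806640625, 295.3426513671875), (7.17447566986084, 39.97101593017578), 61.6617317199707) z [0.0223 0.0281 0.0316]
[239 220  25  48 254]
all 254 ((481.8985900878906, 353.5956115722656), (89.708984375, 19.70315170288086), 21.881528854370117) z [0.0208 0.0238 0.0268]
[225 225  30  59 446]
all 446 ((463.3021545410156, 373.1656188964844), (110.10086822509766, 22.49504852294922), 20.82732391357422) z [0.0213 0.025  0.0286]
[192 226   9  20 134]
all 134 ((496.8589172363281, 453.8017272949219), (14.014921188354492, 33.787899017333984), 81.36131286621094) z [0.0232 0.0464 0.0539]
[218 230  27  59 294]
all 294 ((454.3499450683594, 390.4995422363281), (115.31013488769531, 13.471563339233398), 22.062091827392578) z [0.023  0.0269 0.0298]
[247 205  37  89 238]
rim 238 ((473.7002563476562
[... 1288 characters left out ...]
9385, 56.978271484375), 22.363142013549805) z [0.0425 0.048  0.0543]
[208 219  11  21  67]
lip 67 ((507.9121398925781, 421.08062744140625), (40.185768127441406, 5.285959243774414), 22.248029708862305) z [0.0432 0.0467 0.0495]
[192 226   6  18  83]
lip 83 ((497.7708740234375, 453.8260498046875), (31.569225311279297, 8.977350234985352), 0.333689421415329) z [0.0442 0.0494 0.0541]
[245 284  30  20 296]
lip 296 ((389.37335205078125, 336.63690185546875), (19.10044288635254, 50.0808219909668), 21.519384384155273) z [0.0442 0.047  0.0509]
[ 195  183   48   40 1070]
cover 1070 ((543.2380981445312, 397.972412109375), (31.38290023803711, 57.84840393066406), 21.814741134643555) z [0.0661 0.1216 0.167 ]
```

View pics/crop.png

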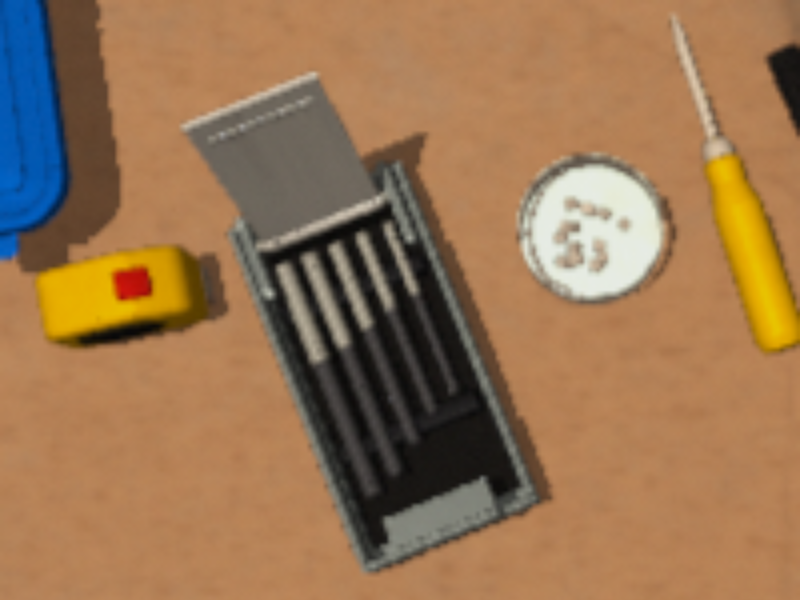

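The crop confirms it: the open case, with its cover leaning back at crop (285,160) and its lip at crop (440,515). Next I'll work out the case frame, the cover angle and the free space behind the cover.

```bash
cat >> h.py <<'E'
def inframe(W,o,a):
    c,s=np.cos(a),np.sin(a); D=W-np.array([o[0],o[1],0]); 
    return np.stack([D[...,0]*c+D[...,1]*s,-D[...,0]*s+D[...,1]*c,D[...,2]],-1)
E
python3 - <<'E'
from h import *
o=(.4593,.3647);a=np.radians(21.85)
for t in('top0','scene0'):
    im,W=cloud(t); P=inframe(W,o,a); x,y,z=P[...,0],P[...,1],P[...,2]
    k=(x>.03)&(x<.16)&(abs(y)<.04)&(z>.065)&(z<.19); q=P[k]
    A=np.c_[q[:,2],np.ones(len(q))]; s,r=q,None
    for _ in range(5):
        A=np.c_[s[:,2],np.ones(len(s))]; c=np.linalg.lstsq(A,s[:,0],rcond=None)[0]; r=abs(s[:,0]-A@c); s=s[r<.003]
    print(t,len(q),len(s),'x=',c,'angle',np.pi/2+np.arctan(c[0]),'x at z.0385',c[0]*.0385+c[1],'zmax',np.percentile(s[:,2],99.5),'y',np.percentile(q[:,1],[1,99]),'xmax',np.percentile(s[:,0],99.5))
    k=(abs(x+.0755)<.03)&(abs(y)<.06)&(z>.043)&(z<.052); q=P[k]; print('lip',len(q),np.percentile(q,[2,98],axis=0),np.median(q[:,2]))
    k=(abs(x)<.11)&(abs(y)<.065)&(z>.031)&(z<.04);q=P[k]; print('rim',np.percentile(q,[1,99],axis=0))
    # obstacles behind
    for x0 in np.arange(.06,.32,.04):
        row=[]
        for y0 in np.arange(-.16,.2,.04):
            k=(abs(x-x0)<.02)&(abs(y-y0)<.02); row.append(int(1000*np.nanmax(z[k])) if k.any() else -1)
        print(round(x0,2),row)
E
```

```text
top0 1027 1024 x= [0.25487491 0.06013126] angle 1.8203578528129696 x at z.0385 0.0699439473080678 zmax 0.16969225622257653 y [-0.02883775  0.02793648] xmax 0.10508135356904526
lip 286 [[-0.08461618 -0.02391141  0.04379051]
 [-0.06630244  0.02391099  0.05103789]] 0.04694766444953302
rim [[-0.0847026  -0.04308877  0.03136434]
 [ 0.08303047  0.0560483   0.03982212]]
0.06 [30, 32, 31, 82, 87, 80, 65, 62, 5]
0.1 [6, 5, 5, 169, 171, 169, 64, 70, 65]
0.14 [5, 6, 5, 5, 4, 5, 69, 69, 71]
0.18 [5, 4, 5, 6, 5, 6, 69, 71, 69]
0.22 [6, 5, 4, 6, 5, 5, 68, 69, 70]
0.26 [4, 5, 208, 208, 6, 4, 67, 69, 69]
0.3 [5, 205, 209, 208, 209, 206, 5, 4, 4]
scene0 1218 1175 x= [0.25278556 0.06057324] angle 1.8183949749035577 x at z.0385 0.07030548211668808 zmax 0.16798232872549249 y [-0.03004614  0.02758235] xmax 0.10427806126595424
lip 171 [[-0.08611006 -0.02637402  0.04362491]
 [-0.06669912  0.02156113  0.05024371]] 0.0465979945926141
rim [[-0.08571472 -0.04526166  0.03112931]
 [ 0.08344751  0.06374289  0.03965695]]
0.06 [2, 30, 30, 83, 82, 84, 63, 58, 1]
0.1 [2, 1, 2, 168, 169, 167, 61, 66, 62]
0.14 [2, 2, 2, 2, 2, 0, 66, 66, 66]
0.18 [3, 2, 2, 2, 2, 1, 67, 67, 66]
0.22 [2, 2, 2, 2, 2, 2, 1, 65, 66]
0.26 [2, 2, 205, 204, 2, 2, 1, 1, 67]
0.3 [2, 205, 205, 206, 205, 205, 1, 2, -1]
```

>>> servo_tool(motion=[[[0,0.616,-0.332,0,0.281],[0,0.616,-0.332,0,0.281],[0,0.616,-0.332,0,0.281],[0,0.616,-0.332,0,0.281],[0,0.616,-0.332,0,0.281],[0,0.616,-0.332,0,0.281],[0,0.616,-0.332,0,0.281],[0,0.616,-0.332,0,0.281],[0,0.616,-0.332,0,0.281],[0,0.616,-0.332,0,0.281],[0,0.616,-0.332,0,0.281],[0,0.616,-0.332,0,0.281],[0,0.616,-0.332,0,0.281],[0,0.616,-0.332,0,0.281],[0,0.616,-0.332,0,0.281],[0,0.616,-0.332,0,0.281],[0,0.616,-0.332,0,0.281],[0,0.616,-0.332,0,0.281],[0,0,0,0,0]]], newtons=20)

```text
t: 2.0
eef_pos: [0.5982, 0.4142, 0.2524]
tool_rot: [0.001, -0.187, 0.982, -0.002]
contact_force: [0.8, -0.9, 0.0]
gripper_width: 0.003
grasp_force: 0.0
```

>>> servo_tool(motion=[[[0,0,0,-0.64,0],[0,0,0,-0.64,0],[0,0,0,-0.64,0],[0,0,0,-0.64,0],[0,0,0,0,0]]])

```text
t: 2.5
eef_pos: [0.5909, 0.4178, 0.1461]
tool_rot: [-0.004, -0.19, 0.982, -0.002]
contact_force: [0.0, 0.2, -0.1]
gripper_width: -0.0
grasp_force: 0.0
```

```bash
cat >> h.py <<'E'
O=(.4593,.3647);A=np.radians(21.85)
def st():
    o=bot.get_obs(); c=inframe(np.array(o['eef_pos']),O,A); f=o['contact_force']; 
    F=inframe(np.array(f),(0,0),A); w=o['tool_rot']
    print('t',round(o['t'],2),'case',(c*1000).round(1),'tipz',round(c[2]*1000-22,1),'F',F.round(1),'yaw err',round(float(np.degrees(2*np.arctan2(w[2],w[1]))-180+90-111.85-0),1))
E
python3 - <<'E'
from h import *
st(); snap('scene','s1')
im=cv2.imread('pics/s1.png'); cv2.imwrite('pics/s1c.png',cv2.resize(im[80:280,200:420],(660,600)))
E
```

```text
t 2.5 case [141.9   0.3 146.1] tipz 124.1 F [ 0.1  0.2 -0.1] yaw err 0.1
```

View pics/s1c.png

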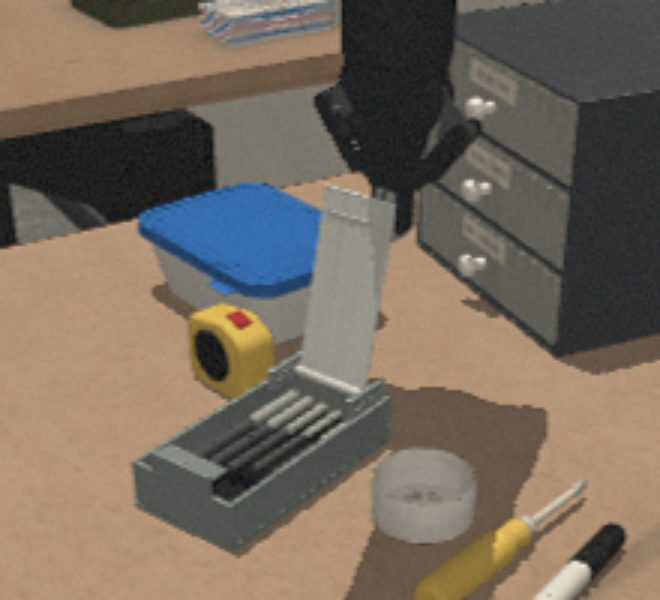

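>>> servo_tool(motion=[[[0,-0.16,-0.064,0,0],[0,-0.16,-0.064,0,0],[0,-0.16,-0.064,0,0],[0,-0.16,-0.064,0,0],[0,-0.16,-0.064,0,0],[0,-0.16,-0.064,0,0],[0,-0.16,-0.064,0,0],[0,-0.16,-0.064,0,0],[0,0,0,0,0]]])

```text
t: 3.45
eef_pos: [0.5428, 0.3989, 0.1526]
tool_rot: [0.001, -0.19, 0.982, 0.001]
contact_force: [2.1, 0.8, 0.5]
gripper_width: -0.002
grasp_force: 0.4
```

Run:
```python
from h import *
st()
```

```text
t 3.45 case [ 90.2   0.6 152.6] tipz 130.6 F [ 2.3 -0.1  0.5] yaw err 0.1
```

>>> servo_tool(motion=[[[0,-0.116,-0.0465,-0.0625,0],[0,-0.116,-0.0465,-0.0625,0],[0,-0.116,-0.0465,-0.0625,0],[0,-0.116,-0.0465,-0.0625,0],[0,-0.121,-0.0485,-0.0475,0],[0,-0.121,-0.0485,-0.0475,0],[0,-0.121,-0.0485,-0.0475,0],[0,-0.121,-0.0485,-0.0475,0],[0,-0.121,-0.0485,-0.0475,0],[0,-0.09,-0.036,-0.064,0],[0,-0.09,-0.036,-0.064,0],[0,-0.09,-0.036,-0.064,0],[0,0,0,0,0]]])

```text
t: 4.75
eef_pos: [0.4885, 0.3767, 0.1232]
tool_rot: [-0.001, -0.19, 0.982, -0.0]
contact_force: [-0.1, 0.2, 0.2]
gripper_width: -0.004
grasp_force: 0.2
```

Run:
```python
from h import *
st(); snap('scene','s2')
im=cv2.imread('pics/s2.png'); cv2.imwrite('pics/s2c.png',cv2.resize(im[80:280,200:420],(660,600)))
im,W=cloud('s2'); P=inframe(W,O,A); k=(abs(P[...,1])<.027)&(P[...,0]>-.06)&(P[...,0]<.1)&(P[...,2]>.045)&(P[...,2]<.16)&(im.min(-1)>80)
q=P[k]; print(len(q))
for x0 in np.arange(-.06,.1,.01):
    s=q[abs(q[:,0]-x0)<.005]
    if len(s): print(round(x0,2),len(s),np.percentile(s[:,2],[5,50,95]).round(3))
```

```text
t 4.75 case [ 31.6   0.3 123.2] tipz 101.2 F [0.  0.2 0.2] yaw err 0.1
478
-0.02 8 [0.141 0.142 0.143]
-0.01 78 [0.13  0.138 0.142]
0.0 57 [0.117 0.123 0.129]
0.01 48 [0.106 0.112 0.117]
0.02 98 [0.094 0.104 0.135]
0.03 50 [0.081 0.087 0.092]
0.04 57 [0.069 0.076 0.124]
0.05 44 [0.057 0.063 0.068]
0.06 38 [0.045 0.051 0.056]
```

View pics/s2c.png

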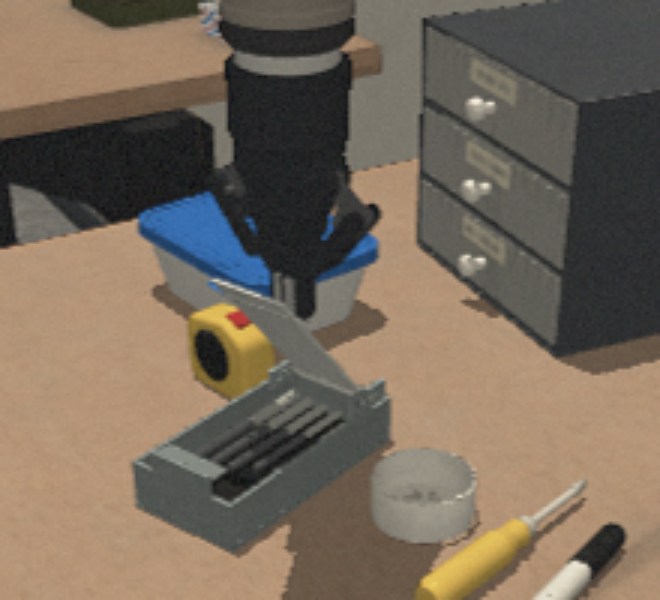

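The view shows the cover folded to about 50°, with the tip behind it at crop (310,310), as predicted. I'll keep following the arc.

>>> servo_tool(motion=[[[0,-0.077,-0.031,-0.082,0],[0,-0.077,-0.031,-0.082,0],[0,-0.077,-0.031,-0.082,0],[0,-0.064,-0.0255,-0.094,0],[0,-0.064,-0.0255,-0.094,0],[0,-0.064,-0.0255,-0.094,0],[0,-0.048,-0.019,-0.104,0],[0,-0.048,-0.019,-0.104,0],[0,-0.048,-0.019,-0.104,0],[0,-0.022,-0.009,-0.084,0],[0,-0.022,-0.009,-0.084,0],[0,-0.022,-0.009,-0.084,0],[0,-0.022,-0.009,-0.084,0],[0,0,0,0,0]]])

```text
t: 6.2
eef_pos: [0.4629, 0.3664, 0.0762]
tool_rot: [-0.0, -0.19, 0.982, -0.0]
contact_force: [-0.1, 0.1, 1.4]
gripper_width: 0.004
grasp_force: 0.5
```

Run:
```python
from h import *
st(); snap('scene','s3')
im=cv2.imread('pics/s3.png'); cv2.imwrite('pics/s3c.png',cv2.resize(im[160:280,230:370],(700,600)))
im,W=cloud('s3'); P=inframe(W,O,A); k=(abs(P[...,1])<.027)&(P[...,0]>-.1)&(P[...,0]<.1)&(P[...,2]>.03)&(P[...,2]<.16)&(im.min(-1)>80)
q=P[k]; print(len(q))
for x0 in np.arange(-.09,.1,.01):
    s=q[abs(q[:,0]-x0)<.005]
    if len(s): print(round(x0,2),len(s),np.percentile(s[:,2],[5,50,95]).round(3))
```

```text
t 6.2 case [ 4.   0.3 76.2] tipz 54.2 F [-0.1  0.1  1.4] yaw err 0.0
909
-0.09 19 [0.033 0.041 0.05 ]
-0.08 104 [0.033 0.046 0.05 ]
-0.07 68 [0.045 0.046 0.047]
-0.06 58 [0.062 0.064 0.066]
-0.05 59 [0.061 0.063 0.064]
-0.04 69 [0.06  0.062 0.063]
-0.03 74 [0.059 0.062 0.063]
-0.02 80 [0.057 0.062 0.063]
-0.01 52 [0.055 0.069 0.088]
-0.0 53 [0.052 0.054 0.089]
0.01 36 [0.05  0.052 0.069]
0.02 25 [0.048 0.05  0.103]
0.03 26 [0.046 0.048 0.049]
0.04 33 [0.045 0.046 0.047]
0.05 35 [0.042 0.044 0.045]
0.06 45 [0.04  0.042 0.043]
0.07 61 [0.04  0.041 0.043]
0.08 10 [0.035 0.036 0.036]
0.09 2 [0.034 0.034 0.035]
```

View pics/s3c.png

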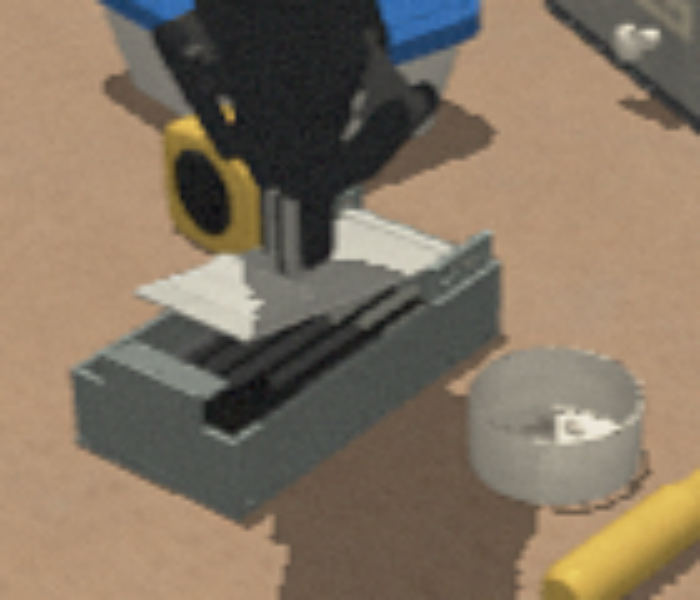

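>>> servo_tool(motion=[[[0,-0.008,-0.003,-0.075,0],[0,-0.008,-0.003,-0.075,0],[0,-0.008,-0.003,-0.075,0],[0,-0.008,-0.003,-0.075,0],[0,0,0,-0.05,0],[0,0,0,-0.025,0],[0,0,0,0,0],[0,0,0,0,0]]])

```text
t: 7.05
eef_pos: [0.4618, 0.3661, 0.0618]
tool_rot: [0.0, -0.19, 0.982, 0.0]
contact_force: [-1.6, -0.6, 1.7]
gripper_width: -0.002
grasp_force: 1.6
```

Run:
```python
from h import *
st()
```

```text
t 7.05 case [ 2.8  0.4 61.8] tipz 39.8 F [-1.7 -0.   1.7] yaw err 0.0
```

>>> servo_tool(motion=[[[0,0,0,-0.025,0],[0,0,0,-0.025,0],[0,0,0,0,0]]])

```text
t: 7.35
eef_pos: [0.4618, 0.3662, 0.0607]
tool_rot: [0.0, -0.19, 0.982, 0.0]
contact_force: [-4.6, -2.7, 11.8]
gripper_width: -0.003
grasp_force: 6.8
```

Run:
```python
from h import *
st()
```

```text
t 7.35 case [ 2.8  0.5 60.7] tipz 38.7 F [-5.3 -0.8 11.8] yaw err 0.0
```

>>> servo_tool(motion=[[[0,-0.023,-0.0093,0.012,0],[0,-0.023,-0.0093,0,0],[0,-0.023,-0.0093,0,0],[0,-0.023,-0.0093,0,0],[0,-0.023,-0.0093,0,0],[0,-0.023,-0.0093,0,0],[0,-0.023,-0.0093,0,0],[0,0,0,0,0]]])

```text
t: 8.15
eef_pos: [0.4578, 0.3648, 0.0615]
tool_rot: [0.003, -0.19, 0.982, 0.001]
contact_force: [3.7, 0.9, 5.4]
gripper_width: 0.0
grasp_force: 2.7
```

```bash
cat > c.py <<'E'
from h import *
import sys
st(); t=sys.argv[1]; snap('top',t)
im,W=cloud(t); P=inframe(W,O,A)
k=(abs(P[...,0]+.0755)<.03)&(abs(P[...,1])<.06)&(P[...,2]>.044)&(P[...,2]<.052); print('lip',np.percentile(P[k],[2,98],axis=0).round(4).tolist())
k=(P[...,0]>.055)&(P[...,0]<.095)&(abs(P[...,1])<.025)&(P[...,2]>.037); print('hinge end x',np.percentile(P[k][:,0],[90,98]).round(4),'z',np.median(P[k][:,2]).round(4))
E
python3 c.py a1
```

```text
t 8.15 case [-1.4  0.6 61.5] tipz 39.5 F [ 3.8 -0.5  5.4] yaw err 0.0Traceback (most recent call last):
  File "c.py", line 5, in <module>
    k=(abs(P[...,0]+.0755)<.03)&(abs(P[...,1])<.06)&(P[...,2]>.044)&(P[...,2]<.052); print('lip',np.percentile(P[k],[2,98],axis=0).round(4).tolist())
                                                                                                 ~~~~~~~~~~~~~^^^^^^^^^^^^^^^^^^^^
    return _quantile_unchecked(
        a, q, axis, out, overwrite_input, method, keepdims, weights)
    return _ureduce(a,
                    func=_quantile_ureduce_func,
    ...<5 lines>...
                    overwrite_input=overwrite_input,
                    method=method)
    r = func(a, **kwargs)
    result = _quantile(arr,
                       quantiles=q,
    ...<2 lines>...
                       out=out,
                       weights=wgt)
    slices_having_nans = np.isnan(arr[-1, ...])
                                  ~~~^^^^^^^^^
IndexError: index -1 is out of bounds for axis 0 with size 0
```

>>> servo_tool(motion=[[[0,-0.023,-0.0093,0,0],[0,-0.023,-0.0093,0,0],[0,-0.023,-0.0093,0,0],[0,-0.023,-0.0093,0,0],[0,-0.023,-0.0093,0,0],[0,0,0,0,0],[0,0,0,0,0]]])

```text
t: 8.9
eef_pos: [0.453, 0.3629, 0.0614]
tool_rot: [0.002, -0.19, 0.982, 0.001]
contact_force: [4.3, 1.4, 5.6]
gripper_width: 0.004
grasp_force: 3.3
```

```bash
sed -i "s/snap('top',t)/snap('scene',t)/; s/>.037); print/>.037)\&(P[...,2]<.05); print/" c.py
cat >> c.py <<'E'
k=(abs(P[...,1])<.025)&(P[...,2]<.06)&(P[...,2]>.03)
for x0 in np.arange(-.086,-.02,.004):
    s=P[k&(abs(P[...,0]-x0)<.002)]; print(round(x0*1000),int(1e4*np.median(s[:,2])) if len(s) else '-',end='; ')
b=cv2.imread(f'pics/{t}.png'); cv2.imwrite(f'pics/{t}c.png',cv2.resize(b[170:270,235:355],(720,600)))
E
python3 c.py a2
```

```text
t 8.9 case [-6.5  0.7 61.4] tipz 39.4 F [ 4.5 -0.4  5.6] yaw err 0.0
lip [[-0.086, -0.0259, 0.0445], [-0.0662, 0.0222, 0.0505]]
hinge end x [0.0708 0.0743] z 0.0399
-86 403; -82 433; -78 468; -74 462; -70 464; -66 456; -62 376; -58 393; -54 394; -50 388; -46 394; -42 404; -38 414; -34 418; -30 426; -26 434; -22 444;
```

View pics/a2c.png

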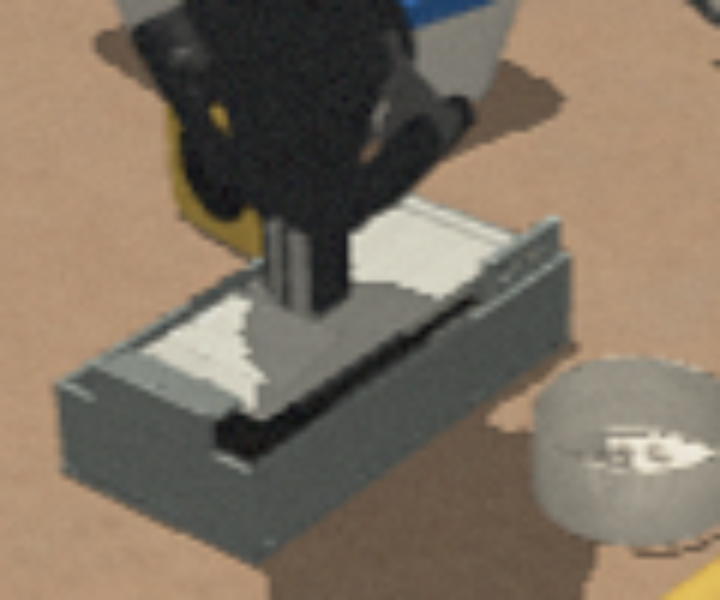

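Cover is flat beneath the lip's level and the case is unmoved, so I'll keep pushing.

>>> servo_tool(motion=[[[0,-0.023,-0.0093,0,0],[0,-0.023,-0.0093,0,0],[0,-0.023,-0.0093,0,0],[0,-0.023,-0.0093,0,0],[0,-0.023,-0.0093,0,0],[0,-0.023,-0.0093,0,0],[0,-0.023,-0.0093,0,0],[0,0,0,0,0],[0,0,0,0,0]]])

```text
t: 9.85
eef_pos: [0.4466, 0.3603, 0.0613]
tool_rot: [0.002, -0.19, 0.982, 0.001]
contact_force: [4.8, 1.4, 5.8]
gripper_width: -0.001
grasp_force: 3.8
```

```bash
python3 c.py a3
```

```text
t 9.85 case [-13.4   0.7  61.3] tipz 39.3 F [ 5.  -0.5  5.8] yaw err 0.0
lip [[-0.0858, -0.0263, 0.0443], [-0.0666, 0.0228, 0.0501]]
hinge end x [0.0651 0.0729] z 0.0403
-86 399; -82 433; -78 462; -74 462; -70 462; -66 460; -62 386; -58 399; -54 395; -50 402; -46 409; -42 418; -38 424; -34 433; -30 440; -26 453; -22 495;
```

>>> servo_tool(motion=[[[0,-0.023,-0.0093,0,0],[0,-0.023,-0.0093,0,0],[0,-0.023,-0.0093,0,0],[0,-0.023,-0.0093,0,0],[0,0,0,0,0],[0,0,0,0,0]]])

```text
t: 10.5
eef_pos: [0.4428, 0.3589, 0.0614]
tool_rot: [0.002, -0.19, 0.982, 0.001]
contact_force: [3.9, 2.3, 5.9]
gripper_width: -0.005
grasp_force: 3.9
```

```bash
python3 c.py a4
```

```text
t 10.5 case [-17.4   0.8  61.4] tipz 39.4 F [4.5 0.6 5.9] yaw err 0.0
lip [[-0.0855, -0.0258, 0.0443], [-0.0667, 0.0228, 0.0499]]
hinge end x [0.0615 0.063 ] z 0.0409
-86 390; -82 459; -78 469; -74 460; -70 458; -66 460; -62 393; -58 397; -54 400; -50 408; -46 418; -42 427; -38 435; -34 438; -30 453; -26 527; -22 518;
```

>>> servo_tool(motion=[[[0,-0.023,-0.0093,0,0],[0,-0.023,-0.0093,0,0],[0,-0.023,-0.0093,0,0],[0,0,0,0,0],[0,0,0,0,0]]])

```text
t: 11.05
eef_pos: [0.4406, 0.358, 0.0614]
tool_rot: [0.003, -0.19, 0.982, 0.001]
contact_force: [5.1, 2.8, 4.5]
gripper_width: -0.007
grasp_force: 4.4
```

```bash
python3 c.py a5
```

```text
t 11.05 case [-19.9   0.7  61.4] tipz 39.4 F [5.7 0.7 4.5] yaw err 0.0
lip [[-0.0857, -0.0257, 0.0442], [-0.0666, 0.0226, 0.0501]]
hinge end x [0.059  0.0652] z 0.0415
-86 403; -82 441; -78 463; -74 463; -70 464; -66 459; -62 393; -58 401; -54 406; -50 412; -46 420; -42 429; -38 439; -34 445; -30 487; -26 526; -22 400;
```

>>> servo_tool(motion=[[[0,-0.023,-0.0093,0,0],[0,-0.023,-0.0093,0,0],[0,-0.023,-0.0093,0,0],[0,0,0,0,0],[0,0,0,0,0]]])

```text
t: 11.6
eef_pos: [0.4403, 0.3579, 0.0619]
tool_rot: [0.005, -0.189, 0.982, 0.002]
contact_force: [10.8, 5.8, 1.6]
gripper_width: 0.002
grasp_force: 6.2
```

```bash
python3 c.py a6
```

```text
t 11.6 case [-20.2   0.7  61.9] tipz 39.9 F [12.2  1.4  1.6] yaw err -0.0
lip [[-0.0858, -0.026, 0.0445], [-0.0663, 0.022, 0.0501]]
hinge end x [0.0593 0.0653] z 0.0414
-86 407; -82 454; -78 463; -74 462; -70 462; -66 458; -62 396; -58 397; -54 403; -50 413; -46 424; -42 428; -38 438; -34 447; -30 491; -26 506; -22 406;
```

View pics/a6c.png

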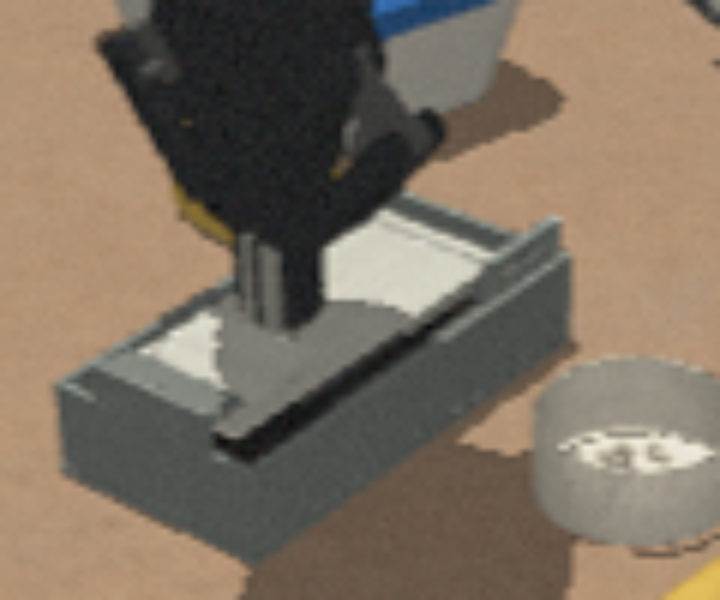

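The force rose to 12 N with no further motion: it's at the end stop. The cover's edge is under the lip at crop (180,385), and the case hasn't moved. I'll ease off and lift clear.

>>> servo_tool(motion=[[[0,0.046,0.0186,0,0],[0,0.023,0.0093,0.05,0],[0,0,0,0.15,0],[0,0,0,0.4,0],[0,0,0,0.8,0],[0,0,0,0.8,0],[0,0,0,0.8,0],[0,0,0,0.8,0],[0,0.6,0,0.2,0],[0,0.6,0,0,0],[0,0.6,0,0,0],[0,0.6,0,0,0],[0,0.6,0,0,0],[0,0,0,0,0]]])

```text
t: 13.05
eef_pos: [0.5603, 0.3546, 0.219]
tool_rot: [-0.0, -0.188, 0.982, -0.001]
contact_force: [-0.7, -1.0, -0.5]
gripper_width: 0.004
grasp_force: 0.0
```

```bash
python3 c.py a7
python3 - <<'E'
from h import *
snap('top','t7'); im,W=cloud('t7'); P=inframe(W,O,A)
k=(abs(P[...,1])<.02)&(P[...,2]<.06)
for x0 in np.arange(-.086,.09,.004):
    s=P[k&(abs(P[...,0]-x0)<.002)]; print(round(x0*1000),int(1e4*np.median(s[:,2])) if len(s) else '-',end='; ')
E
```

```text
t 13.05 case [ 90.  -46.9 219. ] tipz 197.0 F [-1.  -0.7 -0.5] yaw err -0.1
lip [[-0.0856, -0.0265, 0.0442], [-0.0466, 0.023, 0.0499]]
hinge end x [0.0599 0.08  ] z 0.0414
-86 392; -82 449; -78 467; -74 462; -70 463; -66 458; -62 436; -58 437; -54 442; -50 450; -46 456; -42 460; -38 468; -34 474; -30 475; -26 422; -22 422; -86 25; -82 492; -78 472; -74 465; -70 469; -66 453; -62 430; -58 443; -54 447; -50 455; -46 456; -42 466; -38 477; -34 480; -30 471; -26 421; -22 426; -18 419; -14 423; -10 426; -6 423; -2 415; 2 415; 6 413; 10 413; 14 412; 18 410; 22 408; 26 409; 30 411; 34 408; 38 414; 42 417; 46 407; 50 402; 54 409; 58 422; 62 421; 66 97; 70 101; 74 85; 78 31; 82 254; 86 371;
```

View pics/a7c.png

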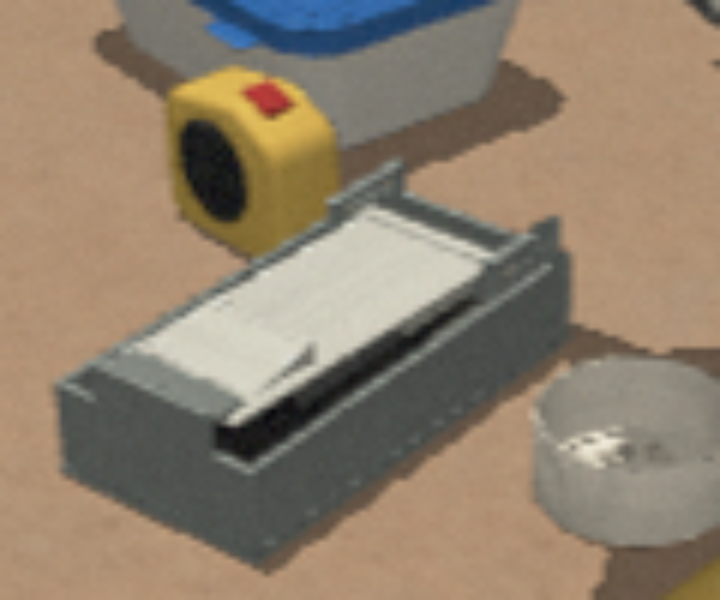

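```bash
python3 -c "
from station import bot
print(bot.hand_in())"
```

```text
the job is handed in; nothing more can be done
None
```

The drill-bit case is shut and handed in at about 13 s: I folded the cover flat and pushed it to its end stop. Its free edge stayed tucked beneath the lip after I let go and moved clear, and the case did not move.

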